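# Hang the inspection torch in its ring

### The arm

A 6-joint arm with a two-finger parallel gripper is mounted at the origin on the work surface. World frame = base frame: x ahead of the robot, y to its left, z up, the work surface at z = 0. Lengths are in m, angles in rad, forces in N, time in s.
With the tool pointing down it reaches from about 0.3 to 0.775 m from the base axis. Payload 14.6 kg.
Tool frame: the origin (TCP) lies on the centre line of the jaws, within the pads' length; the fingertips stand 19 mm ahead of it and the grasp point (between the pads) is the TCP; y points along the fingers, x is the direction in which the jaws open and shut, and the axes are right-handed (so a half turn about y gives the same grasp; the last joint's range is limited). The gripper opens to 94 mm and grips with 3 to 60 N. Pads are 16 mm wide; open, the fingers measure 119 mm over their backs; the gripper's body (75 mm by 177 mm) begins 78 mm behind the grasp point.
Start: joints at [-1.243, 0.3, 1.521, -0, 1.321, -0.067], TCP at [0.212, -0.508, 0.224] pointing down, gripper open.
Joint ranges: [-3.03, 3.03], [-0.79, 2.21], [0.23, 2.52], [-1.04, 4.18], [0, 3.07], [-2.55, 2.55]. Speed limits (rad/s): [2.22, 2.22, 2.57, 3.14, 3.14, 3.14].

### API

Orientations are given as [roll, pitch, yaw] about the fixed x, y, z axes, in that order (R = Rz(yaw) Ry(pitch) Rx(roll)).
In Python, from station import get_obs, cams, workorder gives the robot as it stands.
- The arm moves only by the shell command python3 -m handwheel 'ROWS' [FORCE]. ROWS is JSON, a list of rows, each an object of numbers: "fingers": the opening, from -1 (shut) to 1 (fully open); "x", "y", "z": the shift along the tool's x, y, z in m; "spin": the turn about the tool's y in degrees. In form: [{"fingers": .., "x": .., "y": .., "z": .., "spin": ..}, ...]. A call has exactly 10 rows; each row is the pose to reach, as a shift and turn from the pose commanded when the call began, along the tool's axes at that moment; what a row does not reach only later rows make up. A row lasts 1/10 s, in which the tool goes at most 50 mm and 8.59 degrees, less where a joint would pass 70% of its speed; a pose out of reach is approached as far as the arm can. A call with a gripper value outside its range is refused whole. The fingers move at their own pace and stop on an object; FORCE is the grip in N (left out, the last holds). Time passes only in rows, so rows that repeat a pose let the fingers close, or fill a call up. It gives the time, the measured TCP pose, the force and the opening at its end, in the units of the state.
- get_obs(): the state, without advancing time (a new reading comes with each control period).
- cams.camera(name): name is "scene" or "top"; returns (picture, depth): 400x640x3 uint8, red, green, blue; 400x640 float32, m along the optical axis (not along the pixel's ray), 0 where there is no reading.
- cams.get_calibration(name): a dict with "fx", "fy", "cx", "cy" (pixels), "view" (4x4, takes a point from world to camera coordinates). Camera axes: x right, y down, z forward; pixel columns grow to the right and rows downward; lengths in m; the calibration is good to about 2 mm. A picture is of the moment at which its call begins. get_calibration takes no time and is no camera call.
- workorder.hand_in(): hands the job in, once; it reports no verdict.
The state is a dict: "time_s": time; "qpos": joint angles; "joint_vel": joint speeds; "tau": joint torques, N m; "ee_pos": TCP position; "eef_rot": TCP orientation; "force": force on the tool from outside, world axes, zero at the start; "moment": the same for the moment, N m; "grip_width": finger opening in m.
Only numpy, scipy, OpenCV 4.12 (cv2) and the standard library are available. Lean on these libraries where they do the work, as an engineer would, in place of code of your own. Each camera call takes 0.05 s, during which the arm holds its last target. There are 200 camera calls.

### The job

Take the inspection torch out of its sloping rest and hang it up, handle first, in the ring it fits: the narrower of the two ring stands. Keep hold of it until its handle has passed down through the ring, then leave it hanging upright and still with its head sitting flat on the ring, and leave everything else on the desk where it is.

Things in the scene. Friction and masses are not known exactly. Their poses are not given: they have to be found in the camera images.
- torch: Round inspection torch: dark cylindrical head 38 mm in diameter, 50 mm long; aluminium handle 22 mm in diameter, 110 mm long, 2 mm chamfer at its end. The head's underside is a flat shoulder, square to the axis. 0.1 to 0.2 kg, balance point 30 mm below the shoulder. Origin and axes as torch_shoulder. It lies loose in the sloping rest, 40 degrees from upright, lens end up.
- torch_head (a point): Point on the torch's axis in the middle of its head, 28 mm above the shoulder: the place to grip it. +z runs along the axis from the handle's end to the lens.
- torch_shoulder (a point): Point on the torch's axis in the plane of the flat shoulder under its head, 28 mm below torch_head; same axes.
- torch_tail (a point): Centre of the end of the torch's handle, 110 mm below the shoulder; same axes.
- rest: Fixed wooden rest, base 130 x 70 x 12 mm, origin on the table near its middle. A V trough climbs at 50 degrees from level towards its +x and holds the handle from 16 to 100 mm below the shoulder, with a stop at the handle's end; its boards reach 20 mm either side of the axis. The head overhangs the upper end, free all round, its grip point 59 mm along +x and 146 mm up.
- narrow_ring_mark (a point): Middle of the narrow ring's travel, level with its top face, 145 mm above the table, z up. The ring's true centre lies anywhere within 8 mm of it, along this point's x axis only, where the ring was clamped on its arm; it stays there. Steel ring: plain upright through hole 25 mm wide, 41 mm outside, 16 mm thick, open below. Post 75 mm off towards +x, no higher than the ring.
- wide_ring_mark (a point): The same for the wide ring on an otherwise equal stand: hole 44 mm, 60 mm outside; the torch's head would fall through it. The two stands trade places. Both have a round base, 96 mm across and 12 mm high, centred 40 mm from the mark towards the post.
- mouse: Bystander, to be left alone: computer mouse, black, 100 x 60 x 34 mm; origin at the middle of its underside.
- remote: Bystander, to be left alone: flat black remote control, 160 x 45 x 18 mm; origin at the middle of its underside.
- jar: Bystander, to be left alone: closed specimen jar, 64 mm across, 85 mm high; origin at the middle of its underside.
- mug: Bystander, to be left alone: white mug, 76 mm across, 90 mm high; origin at the middle of its underside.
- slide_box: Bystander, to be left alone: wooden box of microscope slides, 100 x 80 x 35 mm; origin at the middle of its underside.
- dish: Bystander, to be left alone: clear covered culture dish, 90 mm across, 14 mm high; origin at the middle of its underside.
- brush: Bystander, to be left alone: cleaning brush lying flat, 170 mm long; origin at the middle of its underside.
There are look-alikes about, which are no part of the job. Leave any orange or yellow look-alike of the part that bears narrow_ring_mark alone.

How it is judged:
On the way, in this order (a step that is already met when the one before it is completed fails the run):
1. the torch is taken up out of its rest by the gripper (distance between torch_tail and rest above 0.15 m and contact force between the fingers and torch above 0.5 N), for 0.1 s.
2. the handle's end has passed down through the narrow ring while the gripper still holds the torch (horizontal distance between torch_tail and narrow_ring_mark below 0.018 m and z of torch_tail in the frame of narrow_ring_mark below -0.018 m and z of torch_shoulder in the frame of narrow_ring_mark above 0 m and contact force between the fingers and torch above 0.5 N), for 0.1 s.
At the end, for the whole second after the job is handed in: The torch hangs in the narrow ring, handle down: its shoulder is within 3 mm of the ring's top in height and within 12 mm of the ring's mark sideways (so it is in the hole, wherever the ring is clamped), its axis within 0.08 rad of upright, lens up, at rest and released (horizontal distance between torch_shoulder and narrow_ring_mark below 0.012 m and z of torch_shoulder in the frame of narrow_ring_mark between -0.003 and 0.003 m and angle between torch_shoulder's own z axis and vertical below 0.08 rad and linear speed of torch below 0.02 m/s and angular speed of torch below 0.2 rad/s and contact force between the fingers and torch below 0.1 N); the robot touches nothing.
It fails at once if a bystander was shifted more than 30 mm (distance of any of mouse, remote, jar, mug, slide_box, dish, brush from where it was at the start of the episode above 0.03 m).
It also fails if it takes over 45 s, if anything falls off the work surface, if the arm or the gripper's body presses on something with over 40 N, if the wrist force passes 120 N, or if a joint passes its speed limit or range.

## Working session

There is one attempt and no reset: what is moved stays moved. The work goes in short steps, Python scripts to look and compute and a shell command to move; the robot and the scene stay as the last step left them, time stands still between calls to the robot, and variables do not carry over. Pictures are saved under pics/ and viewed, about 8 in all and at most 12, crops included, and the job is handed in when it is done.

```bash
mkdir -p pics; ls
cat > h.py <<'E'
import numpy as np, cv2
from station import get_obs, cams, workorder
def grab(n):
    p,d=cams.camera(n); return p.copy(),d.copy()
def cloud(n,d):
    c=cams.get_calibration(n); V=np.array(c["view"]); v,u=np.indices(d.shape)
    P=np.stack([(u-c["cx"])/c["fx"]*d,(v-c["cy"])/c["fy"]*d,d],-1)
    return (P-V[:3,3])@V[:3,:3]
def proj(n,X):
    c=cams.get_calibration(n); V=np.array(c["view"]); q=V[:3,:3]@np.array(X)+V[:3,3]
    return c["fx"]*q[0]/q[2]+c["cx"],c["fy"]*q[1]/q[2]+c["cy"]
def ray(n,u,v,z):
    c=cams.get_calibration(n); V=np.array(c["view"]); o=-V[:3,:3].T@V[:3,3]
    d=V[:3,:3].T@np.array([(u-c["cx"])/c["fx"],(v-c["cy"])/c["fy"],1]); return o+d*(z-o[2])/d[2]
E
python3 - <<'E'
from h import *
for n in("scene","top"):
    p,d=grab(n); cv2.imwrite(f"pics/{n}0.png",p[...,::-1]); np.savez(f"pics/{n}0.npz",p=p,d=d)
    c=cams.get_calibration(n);V=np.array(c["view"]);print(n,c["fx"],-V[:3,:3].T@V[:3,3],V[2,:3].round(2),(d==0).mean())
print(get_obs())
E
```

```text
pics
scene 456.5693654287938 [1.23163716 0.43857067 1.43237184] [-0.43 -0.29 -0.85] 0.0040859375
top 418.92008480754515 [ 0.3642563  -0.01101072  1.40578451] [ 0.15 -0.01 -0.99] 0.00408203125
{'time_s': 0.1, 'qpos': array([-1.24262798e+00,  3.00410098e-01,  1.52148140e+00,  5.39163665e-06,
        1.32066879e+00, -6.66067059e-02]), 'joint_vel': array([ 1.94475220e-05, -1.06250194e-03, -2.47632667e-03, -2.58265208e-04,
       -7.06154380e-04, -7.00274709e-05]), 'tau': array([ 1.27594367e-04, -5.32649338e+01, -3.53288341e+01,  7.09357532e-02,
        2.35033332e-02, -4.74341743e-05]), 'ee_pos': array([ 0.21146293, -0.50751426,  0.22396194]), 'eef_rot': array([-1.57072671e+00,  9.65136759e-04, -1.17602258e+00]), 'force': array([ 0.12551577, -0.16617244, -0.09626939]), 'moment': array([-0.06909904, -0.05930127,  0.01610388]), 'grip_width': 0.09422104595182276}
```

View pics/scene0.png

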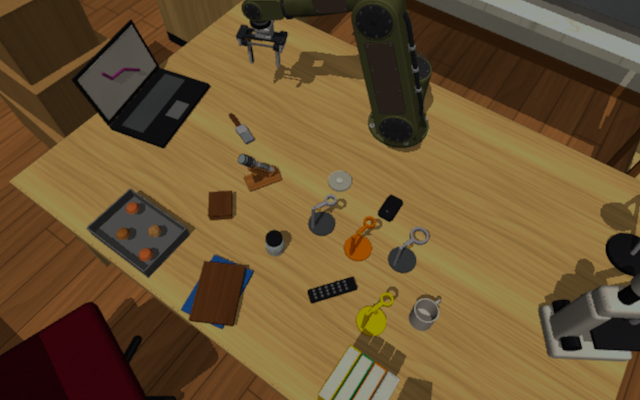

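View pics/top0.png

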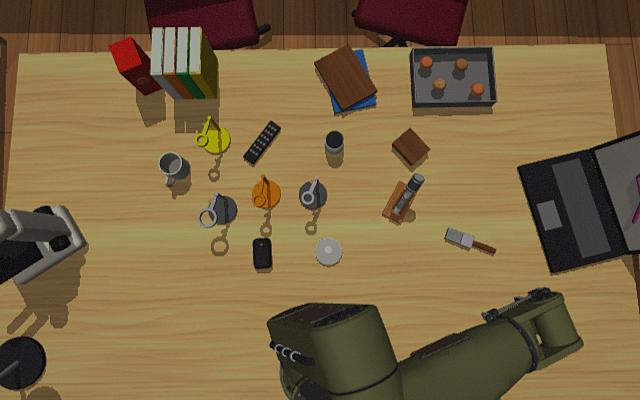

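Candidates (top view pixels) are a grey stand at (313,193), a grey stand with a larger ring at (215,210), an orange look-alike at (265,193) and a yellow look-alike at (210,137). The narrower grey one at (313,193) fits the description. The torch is at (410,190). I'll check both in one crop and measure.

Run:
```python
from h import *
out=[]
for n,cs in(("top",[(410,195),(310,195)]),("scene",[(258,170),(322,212)])):
    z=np.load(f"pics/{n}0.npz");p,d=z["p"],z["d"];W=cloud(n,d)
    row=[]
    for u,v in cs:
        c=p[v-25:v+25,u-33:u+33]; row.append(cv2.resize(cv2.convertScaleAbs(c,alpha=1.6),(396,300),interpolation=cv2.INTER_CUBIC))
    out.append(np.hstack(row))
    for (u,v),lo,hi in((cs[1],.135,.155),(cs[0],.02,.25)):
        S=W[v-30:v+30,u-35:u+35]; m=(S[...,2]>lo)&(S[...,2]<hi)
        Q=S[m]; print(n,len(Q),Q.mean(0).round(4),Q.min(0).round(3),Q.max(0).round(3))
        if lo>.1:
            vv,uu=np.nonzero(m); print(list(zip((uu+u-35).tolist(),(vv+v-30).tolist(),*(Q*1000).round().astype(int).T.tolist()))[::4])
cv2.imwrite("pics/crop1.png",np.vstack(out)[...,::-1])
```

```text
top 166 [0.5589 0.0168 0.1442] [ 0.52  -0.008  0.136] [0.605 0.045 0.152]
[(316, 176, 604, -2, 148), (317, 177, 602, -5, 143), (317, 178, 599, -5, 144), (317, 179, 596, -5, 142), (314, 180, 592, 4, 148), (311, 181, 590, 14, 143), (315, 181, 589, 1, 144), (311, 182, 587, 14, 143), (315, 182, 587, 2, 142), (314, 183, 583, 5, 147), (313, 184, 579, 8, 148), (312, 185, 577, 11, 143), (311, 186, 574, 14, 144), (315, 186, 575, 2, 137), (313, 187, 571, 8, 143), (312, 188, 568, 11, 144), (310, 189, 565, 17, 147), (309, 190, 562, 20, 142), (313, 190, 562, 8, 144), (308, 191, 558, 23, 147), (312, 191, 559, 11, 142), (308, 192, 555, 23, 149), (312, 192, 556, 11, 142), (306, 193, 553, 30, 145), (310, 193, 553, 17, 142), (303, 194, 549, 39, 149), (311, 194, 549, 14, 144), (303, 195, 547, 39, 147), (313, 195, 546, 8, 144), (312, 196, 543, 11, 146), (303, 197, 541, 39, 142), (301, 198, 538, 45, 145), (313, 198, 537, 8, 146), (312, 199, 534, 12, 145), (304, 200, 531, 36, 147), (303, 201, 529, 39, 143), (309, 201, 528, 21, 146), (313, 201, 529, 9, 138), (306, 202, 525, 30, 144), (310, 202, 525, 18, 14
[... 706 characters left out ...]
3, 204, 571, 18, 143), (327, 204, 563, 28, 141), (331, 204, 555, 39, 142), (316, 205, 589, 2, 145), (320, 205, 581, 12, 144), (324, 205, 569, 20, 137), (330, 205, 560, 38, 142), (314, 206, 592, -4, 138), (318, 206, 586, 8, 141), (322, 206, 577, 17, 138), (314, 207, 599, 0, 144), (318, 207, 587, 8, 136), (312, 208, 607, -2, 147), (316, 208, 596, 7, 140), (311, 209, 609, -4, 141), (315, 209, 599, 5, 136), (319, 209, 595, 18, 143), (313, 210, 608, 3, 140), (320, 210, 592, 20, 136), (355, 234, 603, 163, 141), (355, 235, 605, 165, 140), (354, 236, 610, 165, 141), (354, 237, 617, 168, 148), (354, 238, 616, 168, 139)]
scene 586 [ 0.5773 -0.2868  0.0878] [ 0.432 -0.43   0.02 ] [ 0.708 -0.24   0.174]
```

View pics/crop1.png

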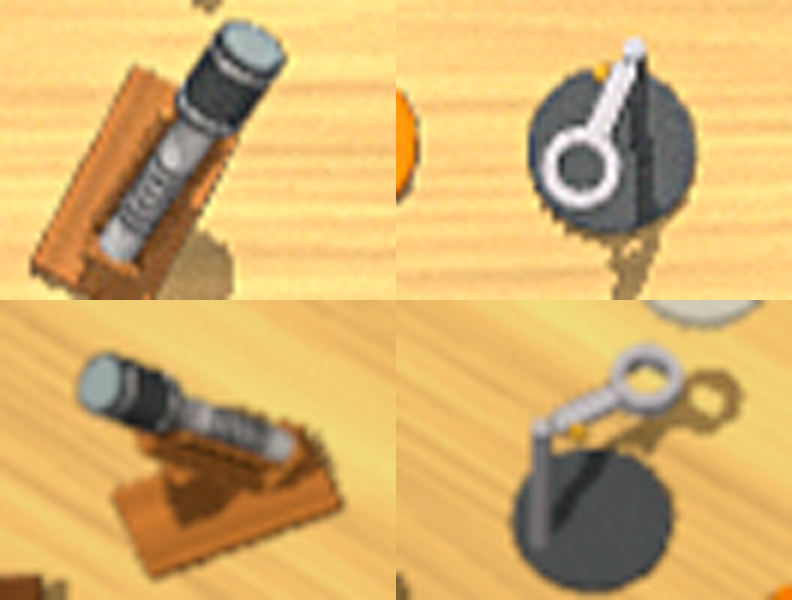

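The crop shows the torch with its lens up in the top right of the rest, and the narrow grey ring at about (308,198) in the top view, with its post at about (317,178). Next I'll fit both.

Run:
```python
from h import *
for n,(u,v),(ru,rv) in(("top",(410,195),(308,198)),("scene",(258,170),(331,203-0))):
    z=np.load(f"pics/{n}0.npz");p,d=z["p"],z["d"];W=cloud(n,d)
    hsv=cv2.cvtColor(p,cv2.COLOR_RGB2HSV).astype(int)
    # torch
    R=np.zeros(d.shape,bool);R[v-30:v+30,u-35:u+35]=1
    t=R&(hsv[...,1]<100)&(W[...,2]>.05)&(W[...,2]<.2)
    nn,l,s,c=cv2.connectedComponentsWithStats(t.astype(np.uint8));k=1+s[1:,4].argmax();t=l==k
    Q=W[t]; m=Q.mean(0);_,_,vt=np.linalg.svd(Q-m,full_matrices=False);a=vt[0]*np.sign(vt[0][2])
    print(n,"torch",t.sum(),m.round(4),"axis",a.round(3),"heading",np.degrees(np.arctan2(a[1],a[0])).round(1),"tilt",np.degrees(np.arccos(a[2])).round(1))
    H=Q[Q[:,2]>.13];print(" head",H.mean(0).round(4))
    lens=t&(hsv[...,2]>110)&(hsv[...,0]>85)&(hsv[...,0]<110)&(hsv[...,1]>30)&(W[...,2]>.14)
    y,x=np.nonzero(lens);print(" lens px",len(x),x.mean(),y.mean(),ray(n,x.mean(),y.mean(),.163).round(4),W[lens].mean(0).round(4))
    # ring hole
    up=8;c=cv2.resize(p[rv-14:rv+14,ru-14:ru+14],None,fx=up,fy=up,interpolation=cv2.INTER_CUBIC)
    g=cv2.cvtColor(c,cv2.COLOR_RGB2GRAY);th,b=cv2.threshold(g,0,255,cv2.THRESH_OTSU)
    cn,hi=cv2.findContours(b,cv2.RETR_CCOMP,cv2.CHAIN_APPROX_NONE)
    for q,h in zip(cn,hi[0]):
        if len(q)>25 and h[3]>=0:
            e=cv2.fitEllipse(q);cu=(e[0][0]+.5)/up-.5+ru-14;cvv=(e[0][1]+.5)/up-.5+rv-14
            print(" hole",round(cu,2),round(cvv,2),np.array(e[1])/up,ray(n,cu,cvv,.145).round(4))
    # post top & base
    base=(W[...,2]>.006)&(W[...,2]<.02)&(hsv[...,2]<110)&(hsv[...,1]<80)
    bb=np.zeros_like(base);bb[rv-30:rv+45,ru-32:ru+32]=base[rv-30:rv+45,ru-32:ru+32]
    q=W[bb];print(" base",len(q),cv2.minEnclosingCircle((q[:,:2]*1000).astype(np.float32)))
o=get_obs();print(o["time_s"])
```

```text
top torch 402 [ 0.5559 -0.2896  0.1272] axis [ 0.549 -0.316  0.774] heading -29.9 tilt 39.3
 head [ 0.576  -0.3012  0.1571]
 lens px 0 nan nan [nan nan nan] [nan nan nan]
 hole 307.34 197.35 [8.04575062 8.39707184] [0.5393 0.0257 0.145 ]
 base 434 ((568.0824584960938, 12.052366256713867), 46.92752456665039)
scene torch 243 [ 0.5692 -0.2876  0.1307] axis [ 0.558 -0.328  0.762] heading -30.4 tilt 40.3
 head [ 0.5869 -0.2977  0.1559]
 lens px 0 nan nan [nan nan nan] [nan nan nan]
 hole 330.17 197.67 [3.50866938 7.91680527] [0.5382 0.0235 0.145 ]
 base 402 ((499.663330078125, 18.061927795410156), 119.4746322631836)
0.1<stdin>:13: RuntimeWarning: Mean of empty slice.
  ret = ret.dtype.type(ret / rcount)
  ret = um.true_divide(
```

```bash
cat >> h.py <<'E'
from scipy.spatial.transform import Rotation as Ro
def delta(target,yawdeg=None):
    o=get_obs();R=Ro.from_euler("xyz",o["eef_rot"]).as_matrix();d=R.T@(np.array(target)-o["ee_pos"])
    yaw=np.degrees(np.arctan2(R[1,0],R[0,0]));sp=None if yawdeg is None else -((yawdeg-yaw+180)%360-180)
    print("tcp",o["ee_pos"].round(4),"yaw",yaw.round(1),"delta",d.round(4),"spin",sp,"q",o["qpos"].round(2),"F",o["force"].round(2),"w",o["grip_width"].round(4),"t",o["time_s"])
E
python3 - <<'E'
from h import *
h=np.radians(-30);e=np.array([np.cos(h),np.sin(h),0]);n=np.array([-np.sin(h),np.cos(h),0]);s40,c40=np.sin(np.radians(40)),np.cos(np.radians(40));a=e*s40+np.array([0,0,c40])
for nm,(u,v) in(("top",(410,195)),("scene",(258,170))):
    z=np.load(f"pics/{nm}0.npz");p,d=z["p"],z["d"];W=cloud(nm,d);hsv=cv2.cvtColor(p,cv2.COLOR_RGB2HSV)
    S=W[v-30:v+30,u-35:u+35];t=(hsv[v-30:v+30,u-35:u+35,1]<100)&(S[...,2]>.05)&(S[...,2]<.2)
    _,l,s,_=cv2.connectedComponentsWithStats(t.astype(np.uint8));Q=S[l==1+s[1:,4].argmax()]
    s=Q@a; L=np.percentile(s,97); H=Q[(s>L-.04)]; lat=(H@n); hd=Q[s<L-.06]@n
    al=(L-.022-.146*c40)/s40; la=(np.percentile(lat,2)+np.percentile(lat,98))/2
    print(nm,"lens s",L,"lat",np.percentile(lat,[2,98]),"handle lat",np.percentile(hd,[2,98]),"grip",(e*al+n*la).round(4))
delta([.573,-.30,.26],-120)
E
```

```text
top lens s 0.5572748512695095 lat [0.00853352 0.04365208] handle lat [0.01436057 0.03665128] grip [ 0.5835 -0.3068  0.    ]
scene lens s 0.5591358184733225 lat [0.01436231 0.04927713] handle lat [0.02441967 0.04292826] grip [ 0.5889 -0.3033  0.    ]Traceback (most recent call last):
  File "<stdin>", line 10, in <module>
  File "h.py", line 19, in delta
    print("tcp",o["ee_pos"].round(4),"yaw",yaw.round(1),"delta",d.round(4),"spin",sp,"q",o["qpos"].round(2),"F",o["force"].round(2),"w",o["grip_width"].round(4),"t",o["time_s"])
                                                                                                                                        ^^^^^^^^^^^^^^^^^^^^^
AttributeError: 'float' object has no attribute 'round'
```

```bash
sed -i 's/o\["grip_width"\].round(4)/round(float(o["grip_width"]),4)/' h.py
python3 -m handwheel '[{"fingers":1,"x":0,"y":-0.05,"z":0.02,"spin":6},{"fingers":1,"x":-0.005,"y":-0.06,"z":0.06,"spin":13},{"fingers":1,"x":-0.01,"y":-0.06,"z":0.105,"spin":20},{"fingers":1,"x":-0.015,"y":-0.06,"z":0.15,"spin":27},{"fingers":1,"x":-0.02,"y":-0.06,"z":0.195,"spin":34},{"fingers":1,"x":-0.025,"y":-0.06,"z":0.24,"spin":41},{"fingers":1,"x":-0.03,"y":-0.06,"z":0.285,"spin":48},{"fingers":1,"x":-0.035,"y":-0.06,"z":0.33,"spin":52.6},{"fingers":1,"x":-0.04,"y":-0.06,"z":0.375,"spin":52.6},{"fingers":1,"x":-0.044,"y":-0.06,"z":0.42,"spin":52.6}]'
python3 -c "
from h import *
delta([.583,-.305,.146],-120)"
```

```text
time_s: 1.1
ee_pos: [0.5837, -0.3042, 0.2842]
eef_rot: [-1.571, -0.0, -2.094]
force: [0.4, -0.8, 0.1]
grip_width: 0.0942
tcp [ 0.5837 -0.3042  0.2842] yaw -120.0 delta [ 0.001   0.1382 -0.0002] spin 0.016125107464375787 q [-0.54  0.52  1.08 -0.    1.54  1.56] F [ 0.35 -0.79  0.13] w 0.0942 t 1.1
```

```bash
python3 -m handwheel '[{"fingers":1,"x":0,"y":0.02,"z":0,"spin":0},{"fingers":1,"x":0,"y":0.04,"z":0,"spin":0},{"fingers":1,"x":0,"y":0.06,"z":0,"spin":0},{"fingers":1,"x":0,"y":0.08,"z":0,"spin":0},{"fingers":1,"x":0,"y":0.095,"z":0,"spin":0},{"fingers":1,"x":0,"y":0.11,"z":0,"spin":0},{"fingers":1,"x":0,"y":0.12,"z":0,"spin":0},{"fingers":1,"x":0,"y":0.13,"z":0,"spin":0},{"fingers":1,"x":0,"y":0.138,"z":0,"spin":0},{"fingers":1,"x":0,"y":0.138,"z":0,"spin":0}]'
python3 -c "
from h import *
p,d=grab('scene');cv2.imwrite('pics/g1.png',cv2.resize(p[110:210,180:340],(800,500),interpolation=cv2.INTER_CUBIC)[...,::-1])
delta([.583,-.305,.146],-120)
print(proj('scene',[.583,-.305,.146]))"
```

```text
time_s: 2.1
ee_pos: [0.582, -0.3054, 0.1454]
eef_rot: [-1.572, 0.0, -2.094]
force: [0.6, -0.6, 0.1]
grip_width: 0.094
tcp [ 0.5823 -0.3055  0.1463] yaw -120.0 delta [-0.0008  0.0003  0.0004] spin 0.0219055883781607 q [-0.54  0.61  1.27  0.    1.27  1.56] F [ 1.27 -0.06  0.18] w 0.094 t 2.15
(np.float64(245.28234376925406), np.float64(159.95927755730534))
```

View pics/g1.png

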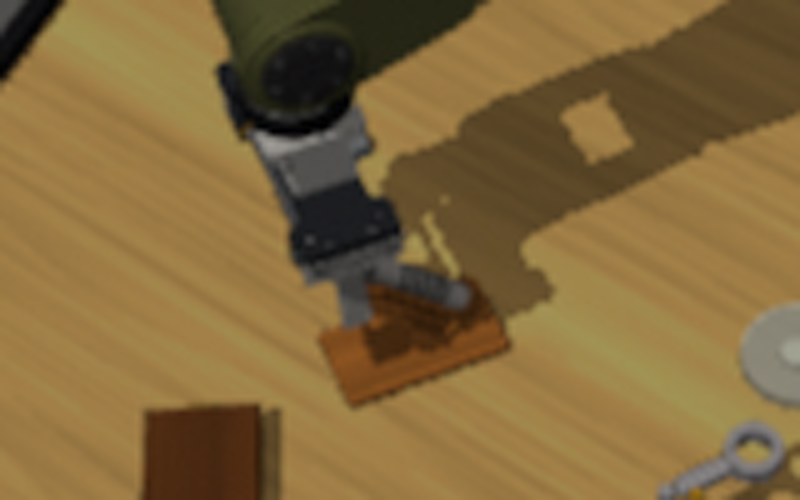

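The picture shows the finger across the head at about (355,290), with nothing else touched. Closing now.

```bash
python3 -m handwheel '[{"fingers":0.2,"x":0,"y":0,"z":0,"spin":0},{"fingers":0,"x":0,"y":0,"z":0,"spin":0},{"fingers":-0.1,"x":0,"y":0,"z":0,"spin":0},{"fingers":-0.2,"x":0,"y":0,"z":0,"spin":0},{"fingers":-0.3,"x":0,"y":0,"z":0,"spin":0},{"fingers":-0.4,"x":0,"y":0,"z":0,"spin":0},{"fingers":-0.6,"x":0,"y":0,"z":0,"spin":0},{"fingers":-1,"x":0,"y":0,"z":0,"spin":0},{"fingers":-1,"x":0,"y":0,"z":0,"spin":0},{"fingers":-1,"x":0,"y":0,"z":0,"spin":0}]' 8
```

```text
time_s: 3.15
ee_pos: [0.5823, -0.3056, 0.1465]
eef_rot: [-1.571, -0.0, -2.094]
force: [-0.0, -0.0, -0.6]
grip_width: 0.0377
```

```bash
python3 -m handwheel '[{"fingers":-1,"x":0,"y":-0.01,"z":0,"spin":0},{"fingers":-1,"x":0,"y":-0.025,"z":0,"spin":0},{"fingers":-1,"x":0,"y":-0.045,"z":0,"spin":0},{"fingers":-1,"x":0,"y":-0.07,"z":0,"spin":0},{"fingers":-1,"x":0,"y":-0.095,"z":0,"spin":0},{"fingers":-1,"x":0,"y":-0.12,"z":0,"spin":0},{"fingers":-1,"x":0,"y":-0.145,"z":0,"spin":0},{"fingers":-1,"x":0,"y":-0.165,"z":0,"spin":0},{"fingers":-1,"x":0,"y":-0.18,"z":0,"spin":0},{"fingers":-1,"x":0,"y":-0.185,"z":0,"spin":0}]'
python3 -c "
from h import *
p,d=grab('scene');q,_=grab('top');cv2.imwrite('pics/g2.png',np.hstack([cv2.resize(p[90:190,180:280],(400,400),interpolation=cv2.INTER_CUBIC),cv2.resize(q[130:230,370:470],(400,400),interpolation=cv2.INTER_CUBIC)])[...,::-1])
delta([.5404,.0257,.335])"
```

```text
time_s: 4.15
ee_pos: [0.5824, -0.3055, 0.3346]
eef_rot: [-1.567, -0.0, -2.094]
force: [0.4, 0.7, -2.0]
grip_width: 0.0373
tcp [ 0.5823 -0.3055  0.3326] yaw -120.0 delta [-0.2659 -0.0028 -0.2018] spin None q [-0.54  0.51  0.99  0.    1.64  1.56] F [-0.46  0.15 -2.26] w 0.0376 t 4.25
```

View pics/g2.png

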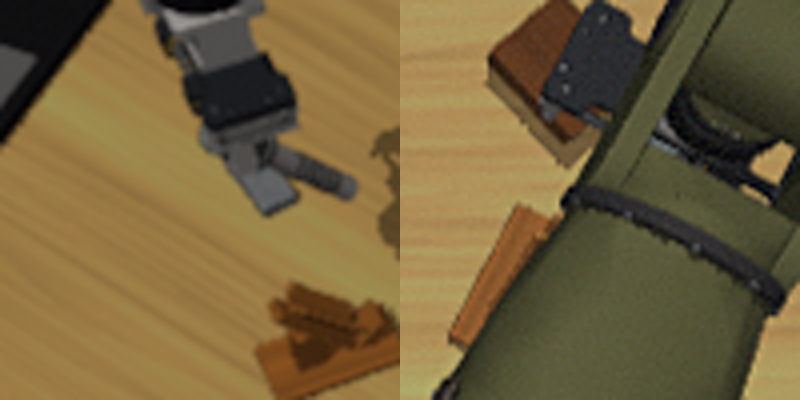

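The picture shows the torch held out of the rest and still tilted, with its tail at (350,187) in the left half. I'll ease the grip so it can swing plumb about the pads.

```bash
cat >> h.py <<'E'
def look(name,w=.12):
    # scene-view torch tilt: handle points near TCP, below grip
    o=get_obs();T=o["ee_pos"];p,d=grab("scene");W=cloud("scene",d);hsv=cv2.cvtColor(p,cv2.COLOR_RGB2HSV)
    u,v=map(int,proj("scene",T-[0,0,.05]));cv2.imwrite(name,cv2.resize(p[v-50:v+50,u-60:u+60],(720,600),interpolation=cv2.INTER_CUBIC)[...,::-1])
    D=np.linalg.norm(W-T,axis=-1);m=(D<.15)&(D>.05)&(W[...,2]<T[2]-.022)&(hsv[...,1]<110)
    Q=W[m]
    if len(Q)>15:
        c=Q.mean(0);a=np.linalg.svd(Q-c,full_matrices=False)[2][0];a*=np.sign(a[2])
        print("handle n",len(Q),"mean-T",(c-T).round(4),"axis",a.round(3),"tilt",np.degrees(np.arccos(a[2])).round(1),"lowest z rel",(Q[:,2].min()-T[2]).round(3))
E
python3 -m handwheel '[{"fingers":-1,"x":0,"y":0,"z":0,"spin":0},{"fingers":-1,"x":0,"y":0,"z":0,"spin":0},{"fingers":-1,"x":0,"y":0,"z":0,"spin":0},{"fingers":-1,"x":0,"y":0,"z":0,"spin":0},{"fingers":-1,"x":0,"y":0,"z":0,"spin":0},{"fingers":-1,"x":0,"y":0,"z":0,"spin":0},{"fingers":-1,"x":0,"y":0,"z":0,"spin":0},{"fingers":-1,"x":0,"y":0,"z":0,"spin":0},{"fingers":-1,"x":0,"y":0,"z":0,"spin":0},{"fingers":-1,"x":0,"y":0,"z":0,"spin":0}]' 5
python3 -c "
from h import *
look('pics/g3.png')"
```

```text
time_s: 5.25
ee_pos: [0.5823, -0.3055, 0.3315]
eef_rot: [-1.571, 0.0, -2.094]
force: [1.0, -0.5, -1.7]
grip_width: 0.0379
handle n 115 mean-T [-0.039   0.0331 -0.0739] axis [ 0.5   -0.285  0.818] tilt 35.2 lowest z rel -0.115
```

```bash
python3 -m handwheel '[{"fingers":-1,"x":0,"y":0,"z":0,"spin":0},{"fingers":-1,"x":0,"y":0,"z":0,"spin":0},{"fingers":-1,"x":0,"y":0,"z":0,"spin":0},{"fingers":-1,"x":0,"y":0,"z":0,"spin":0},{"fingers":-1,"x":0,"y":0,"z":0,"spin":0},{"fingers":-1,"x":0,"y":0,"z":0,"spin":0},{"fingers":-1,"x":0,"y":0,"z":0,"spin":0},{"fingers":-1,"x":0,"y":0,"z":0,"spin":0},{"fingers":-1,"x":0,"y":0,"z":0,"spin":0},{"fingers":-1,"x":0,"y":0,"z":0,"spin":0}]' 3.8
python3 -c "
from h import *
look('pics/g4.png')"
```

```text
time_s: 6.3
ee_pos: [0.5823, -0.3055, 0.3315]
eef_rot: [-1.571, 0.0, -2.094]
force: [-0.1, 0.6, -0.9]
grip_width: 0.038
handle n 115 mean-T [-0.0336  0.0307 -0.0785] axis [ 0.439 -0.252  0.862] tilt 30.4 lowest z rel -0.125
```

```bash
python3 -m handwheel '[{"fingers":-1,"x":0,"y":0,"z":0,"spin":0},{"fingers":-1,"x":0,"y":0,"z":0,"spin":0},{"fingers":-1,"x":0,"y":0,"z":0,"spin":0},{"fingers":-1,"x":0,"y":0,"z":0,"spin":0},{"fingers":-1,"x":0,"y":0,"z":0,"spin":0},{"fingers":-1,"x":0,"y":0,"z":0,"spin":0},{"fingers":-1,"x":0,"y":0,"z":0,"spin":0},{"fingers":-1,"x":0,"y":0,"z":0,"spin":0},{"fingers":-1,"x":0,"y":0,"z":0,"spin":0},{"fingers":-1,"x":0,"y":0,"z":0,"spin":0}]' 3
python3 -c "
from h import *
look('pics/g5.png')"
```

```text
time_s: 7.35
ee_pos: [0.5823, -0.3055, 0.3314]
eef_rot: [-1.571, 0.0, -2.094]
force: [0.4, 0.2, -0.8]
grip_width: 0.038
handle n 110 mean-T [-0.028   0.0275 -0.082 ] axis [ 0.388 -0.234  0.891] tilt 27.0 lowest z rel -0.125
```

View pics/g5.png

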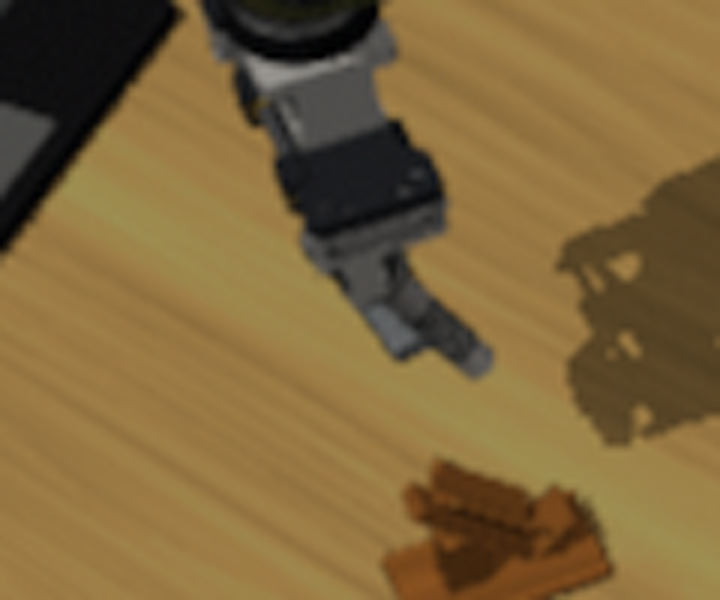

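The torch is turning without sliding: tilt is 27°, and the picture has the tail at (480,360). I'll travel now, accelerating towards the tail side to help the swing.

```bash
python3 -m handwheel '[{"fingers":-1,"x":-0.01,"y":0,"z":-0.03,"spin":0},{"fingers":-1,"x":-0.025,"y":0,"z":-0.06,"spin":0},{"fingers":-1,"x":-0.045,"y":0,"z":-0.085,"spin":0},{"fingers":-1,"x":-0.065,"y":0,"z":-0.105,"spin":0},{"fingers":-1,"x":-0.085,"y":0,"z":-0.12,"spin":0},{"fingers":-1,"x":-0.105,"y":0,"z":-0.13,"spin":0},{"fingers":-1,"x":-0.125,"y":0,"z":-0.137,"spin":0},{"fingers":-1,"x":-0.14,"y":0,"z":-0.143,"spin":0},{"fingers":-1,"x":-0.15,"y":0,"z":-0.147,"spin":0},{"fingers":-1,"x":-0.155,"y":0,"z":-0.15,"spin":0}]'
python3 -c "
from h import *
look('pics/g6.png');delta([.5404,.0257,.335])"
```

```text
time_s: 8.4
ee_pos: [0.53, -0.0957, 0.3314]
eef_rot: [-1.571, -0.0, -2.094]
force: [0.1, 0.0, -1.0]
grip_width: 0.0376
handle n 93 mean-T [-0.0027  0.014  -0.0915] axis [ 0.142 -0.075  0.987] tilt 9.2 lowest z rel -0.139
tcp [ 0.5299 -0.0954  0.3314] yaw -119.9 delta [-0.1102 -0.0036 -0.0514] spin None q [-0.25  0.22  1.38  0.    1.54  1.85] F [ 0.42  0.28 -1.51] w 0.0379 t 8.45
```

```bash
python3 -m handwheel '[{"fingers":-1,"x":-0.005,"y":0,"z":-0.02,"spin":0},{"fingers":-1,"x":-0.015,"y":0,"z":-0.033,"spin":0},{"fingers":-1,"x":-0.03,"y":0,"z":-0.04,"spin":0},{"fingers":-1,"x":-0.047,"y":0,"z":-0.044,"spin":0},{"fingers":-1,"x":-0.064,"y":0,"z":-0.047,"spin":0},{"fingers":-1,"x":-0.08,"y":0,"z":-0.049,"spin":0},{"fingers":-1,"x":-0.094,"y":0,"z":-0.05,"spin":0},{"fingers":-1,"x":-0.104,"y":0,"z":-0.051,"spin":0},{"fingers":-1,"x":-0.109,"y":0,"z":-0.051,"spin":0},{"fingers":-1,"x":-0.11,"y":0,"z":-0.051,"spin":0}]'
python3 -c "
from h import *
look('pics/g7.png');delta([.5404,.0257,.335])"
```

```text
time_s: 9.45
ee_pos: [0.5408, 0.0247, 0.3313]
eef_rot: [-1.571, -0.0, -2.094]
force: [-0.6, -0.4, -1.4]
grip_width: 0.0379
handle n 104 mean-T [ 0.0039  0.0091 -0.0927] axis [ 0.109 -0.057  0.992] tilt 7.1 lowest z rel -0.144
tcp [0.5407 0.0245 0.3313] yaw -120.0 delta [-0.0009 -0.0037 -0.0009] spin None q [-0.02  0.22  1.37 -0.    1.55  2.07] F [ 0.59  0.44 -0.82] w 0.0379 t 9.5
```

View pics/g7.png

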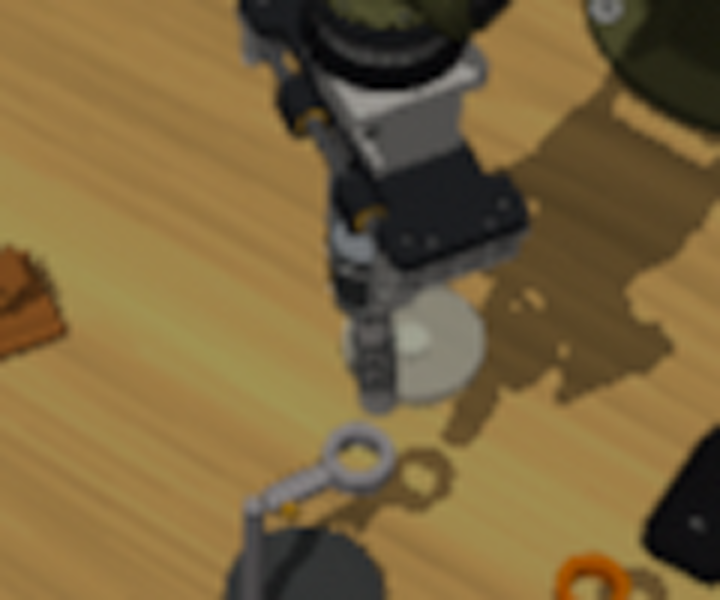

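The picture shows the torch nearly upright with its tail at (378,400), and the ring at (358,460). I'll give one more nudge towards the tail side, then come back gently.

```bash
python3 -m handwheel '[{"fingers":-1,"x":0,"y":0,"z":-0.022,"spin":0},{"fingers":-1,"x":0,"y":0,"z":-0.035,"spin":0},{"fingers":-1,"x":0,"y":0,"z":-0.043,"spin":0},{"fingers":-1,"x":0,"y":0,"z":-0.048,"spin":0},{"fingers":-1,"x":0,"y":0,"z":-0.051,"spin":0},{"fingers":-1,"x":0,"y":0,"z":-0.052,"spin":0},{"fingers":-1,"x":0,"y":0,"z":-0.051,"spin":0},{"fingers":-1,"x":0,"y":0,"z":-0.048,"spin":0},{"fingers":-1,"x":0,"y":0,"z":-0.043,"spin":0},{"fingers":-1,"x":0,"y":0,"z":-0.037,"spin":0}]'
python3 -m handwheel '[{"fingers":-1,"x":0,"y":0,"z":0.007,"spin":0},{"fingers":-1,"x":0,"y":0,"z":0.014,"spin":0},{"fingers":-1,"x":0,"y":0,"z":0.02,"spin":0},{"fingers":-1,"x":0,"y":0,"z":0.025,"spin":0},{"fingers":-1,"x":0,"y":0,"z":0.029,"spin":0},{"fingers":-1,"x":0,"y":0,"z":0.032,"spin":0},{"fingers":-1,"x":0,"y":0,"z":0.034,"spin":0},{"fingers":-1,"x":0,"y":0,"z":0.036,"spin":0},{"fingers":-1,"x":0,"y":0,"z":0.037,"spin":0},{"fingers":-1,"x":0,"y":0,"z":0.037,"spin":0}]'
python3 -c "
from h import *
look('pics/g8.png');delta([.5404,.0257,.335])"
```

```text
time_s: 10.5
ee_pos: [0.5091, 0.0426, 0.3314]
eef_rot: [-1.571, -0.0, -2.094]
force: [-0.4, 0.2, -1.6]
grip_width: 0.0381
time_s: 11.5
ee_pos: [0.5406, 0.0244, 0.3314]
eef_rot: [-1.571, -0.0, -2.094]
force: [0.3, -0.5, -1.3]
grip_width: 0.0376
handle n 109 mean-T [ 0.0095  0.0062 -0.0939] axis [ 0.044 -0.019  0.999] tilt 2.8 lowest z rel -0.139
tcp [0.5406 0.0245 0.3315] yaw -120.0 delta [-0.001  -0.0035 -0.0008] spin None q [-0.02  0.22  1.37  0.    1.55  2.07] F [ 0.55 -0.48 -1.92] w 0.0379 t 11.55
```

View pics/g8.png

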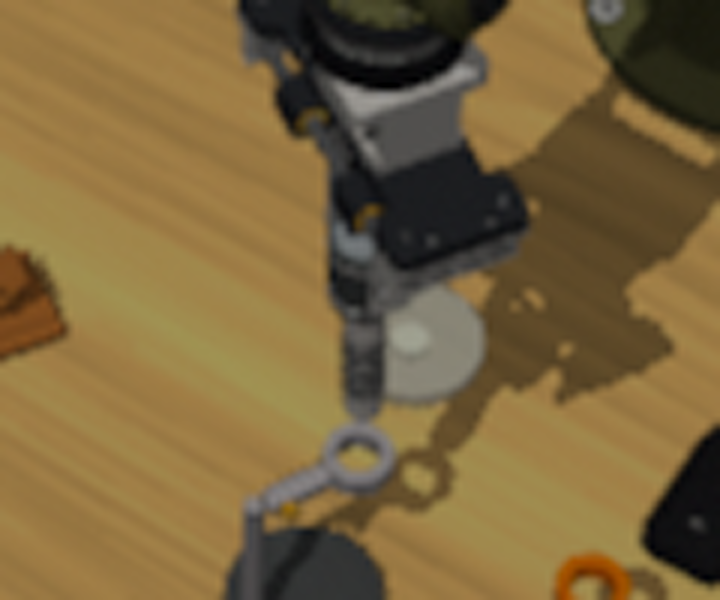

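The picture shows the handle almost plumb, with its tail at (362,412) just above the ring, which is centred at about (358,458). Next is the fine offset between tail and ring, from this same view.

Run:
```python
from h import *
o=get_obs();T=o["ee_pos"];p,d=grab("scene");W=cloud("scene",d);hsv=cv2.cvtColor(p,cv2.COLOR_RGB2HSV)
a=np.array([.044,-.019,.999]);tail=T-.138*a
print("pred tail",tail.round(4),"px",np.round(proj("scene",tail),2))
up=8
def crop(img,u,v,h): return cv2.resize(img[v-h:v+h,u-h:u+h],None,fx=up,fy=up,interpolation=cv2.INTER_CUBIC)
sat=hsv[...,1]
u0,v0=[int(round(x)) for x in proj("scene",[.5404,.0257,.145])]
m=(crop(sat,u0,v0,12)<75).astype(np.uint8)*255
cn,hi=cv2.findContours(m,cv2.RETR_CCOMP,cv2.CHAIN_APPROX_NONE)
for q,h in zip(cn,hi[0]):
    if len(q)>60:
        e=cv2.fitEllipse(q);c=[(e[0][i]+.5)/up-.5+(u0,v0)[i]-12 for i in(0,1)];print("ring contour hole" if h[3]>=0 else "outer",np.round(c,2),np.round(np.array(e[1])/up,2),ray("scene",*c,.145).round(4), ray("scene",*c,.129).round(4))
# handle silhouette mid per row near tail vs predicted axis
ut,vt=[int(round(x)) for x in proj("scene",tail)]
for s in(.03,.05,.07,.09,.1):
    P=T-(.028+s)*a;u,v=proj("scene",P);r=int(round(v));row=np.repeat(0,0)
    line=cv2.resize(sat[r:r+1,int(u)-12:int(u)+13],None,fx=8,fy=1,interpolation=cv2.INTER_CUBIC)[0]<75
    x=np.nonzero(line)[0];k=np.split(x,np.nonzero(np.diff(x)>1)[0]+1);k=max(k,key=len)
    print("row",r,"pred u",round(u,2),"edges",(k[0]+.5)/8-.5+int(u)-12,(k[-1]+.5)/8-.5+int(u)-12,"mid",((k[0]+k[-1])/2+.5)/8-.5+int(u)-12)
print("px at ring-center guess",np.round(proj("scene",[.5404,.0257,.145]),2))
g=sat[vt-12:vt+12,ut-1:ut+2].mean(1);print("col sat from",vt-12,g.round().astype(int))
```

```text
pred tail [0.5345 0.0271 0.1936] px [332.28 189.47]
outer [330.09 196.7 ] [14.99 27.9 ] [0.5352 0.0211 0.145 ] [0.5266 0.016  0.129 ]
ring contour hole [330.2  199.91] [4.38 6.89] [0.5454 0.0285 0.145 ] [0.5369 0.0234 0.129 ]
row 176 pred u 332.29 edges 327.6875 344.4375 mid 336.0625
row 179 pred u 332.29 edges 328.0625 344.4375 mid 336.25
row 183 pred u 332.29 edges 328.3125 344.4375 mid 336.375
row 186 pred u 332.29 edges 328.4375 344.4375 mid 336.4375
row 188 pred u 332.28 edges 328.3125 344.4375 mid 336.375
px at ring-center guess [330.34 198.45]
col sat from 177 [ 12  17  15  14  14  11   8   9  12   8   8   9  11  13  15  16  48  50
  23   9   8  54 112 123]
```

```bash
python3 -m handwheel '[{"fingers":-1,"x":0,"y":0.004,"z":0.001,"spin":0},{"fingers":-1,"x":-0.001,"y":0.01,"z":0.003,"spin":0},{"fingers":-1,"x":-0.001,"y":0.017,"z":0.005,"spin":0},{"fingers":-1,"x":-0.001,"y":0.024,"z":0.006,"spin":0},{"fingers":-1,"x":-0.001,"y":0.031,"z":0.006,"spin":0},{"fingers":-1,"x":-0.001,"y":0.037,"z":0.006,"spin":0},{"fingers":-1,"x":-0.001,"y":0.042,"z":0.006,"spin":0},{"fingers":-1,"x":-0.001,"y":0.046,"z":0.006,"spin":0},{"fingers":-1,"x":-0.001,"y":0.05,"z":0.006,"spin":0},{"fingers":-1,"x":-0.001,"y":0.052,"z":0.006,"spin":0}]' 4
python3 -c "
from h import *
look('pics/g9.png');delta([.5404,.0257,.335])"
```

```text
time_s: 12.6
ee_pos: [0.5466, 0.0223, 0.2801]
eef_rot: [-1.569, 0.001, -2.094]
force: [-0.3, -0.8, 5.6]
grip_width: 0.0383
handle n 210 mean-T [ 0.0131  0.0028 -0.1163] axis [-0.147  0.1    0.984] tilt 10.3 lowest z rel -0.148
tcp [0.5465 0.0223 0.2799] yaw -120.0 delta [ 0.0001 -0.0551 -0.0069] spin None q [-0.03  0.26  1.45 -0.    1.44  2.07] F [-1.73  0.27  4.75] w 0.0378 t 12.65
```

View pics/g9.png

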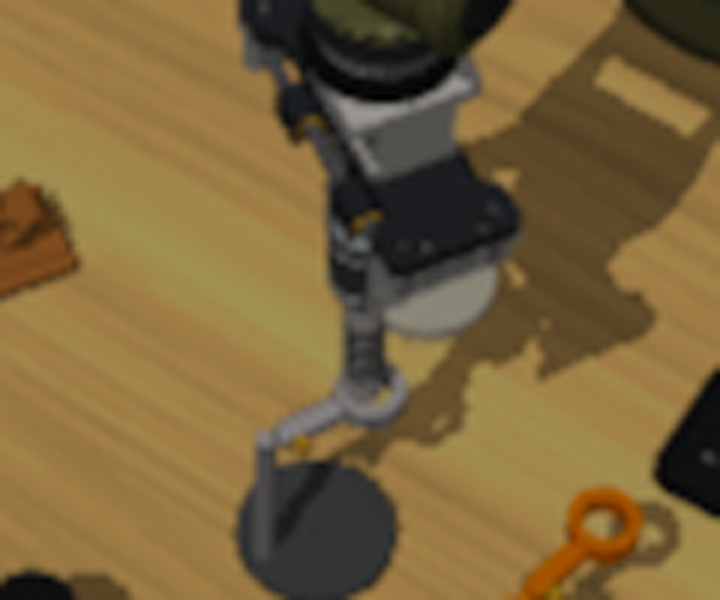

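The picture shows the tail resting on the rim: handle axis at u≈365, ring centre at about 372, and the wrist reads 5 N. I'll lift a little, shift about 4 mm along tool −z and try again.

```bash
python3 -m handwheel '[{"fingers":-1,"x":0,"y":-0.003,"z":0,"spin":0},{"fingers":-1,"x":0,"y":-0.006,"z":0,"spin":0},{"fingers":-1,"x":0,"y":-0.006,"z":-0.002,"spin":0},{"fingers":-1,"x":0,"y":-0.006,"z":-0.004,"spin":0},{"fingers":-1,"x":0,"y":-0.006,"z":-0.004,"spin":0},{"fingers":-1,"x":0,"y":-0.004,"z":-0.004,"spin":0},{"fingers":-1,"x":0,"y":-0.002,"z":-0.004,"spin":0},{"fingers":-1,"x":0,"y":0,"z":-0.004,"spin":0},{"fingers":-1,"x":0,"y":0.001,"z":-0.004,"spin":0},{"fingers":-1,"x":0,"y":0.002,"z":-0.004,"spin":0}]'
python3 - <<'E'
from h import *
o=get_obs();print(o["force"].round(2),o["ee_pos"].round(4))
p,d=grab("scene");hsv=cv2.cvtColor(p,cv2.COLOR_RGB2HSV);np.savez("pics/s10.npz",p=p,d=d)
u,v=map(int,proj("scene",[.5404,.0257,.15]))
cv2.imwrite("pics/g10.png",cv2.resize(p[v-25:v+20,u-30:u+30],(800,600),interpolation=cv2.INTER_CUBIC)[...,::-1]);print(u,v)
E
```

```text
time_s: 13.65
ee_pos: [0.5429, 0.0243, 0.2773]
eef_rot: [-1.571, -0.0, -2.094]
force: [-0.8, -0.3, -0.7]
grip_width: 0.0377
[-0.79 -0.28 -0.73] [0.5429 0.0243 0.2773]
330 197
```

View pics/g10.png

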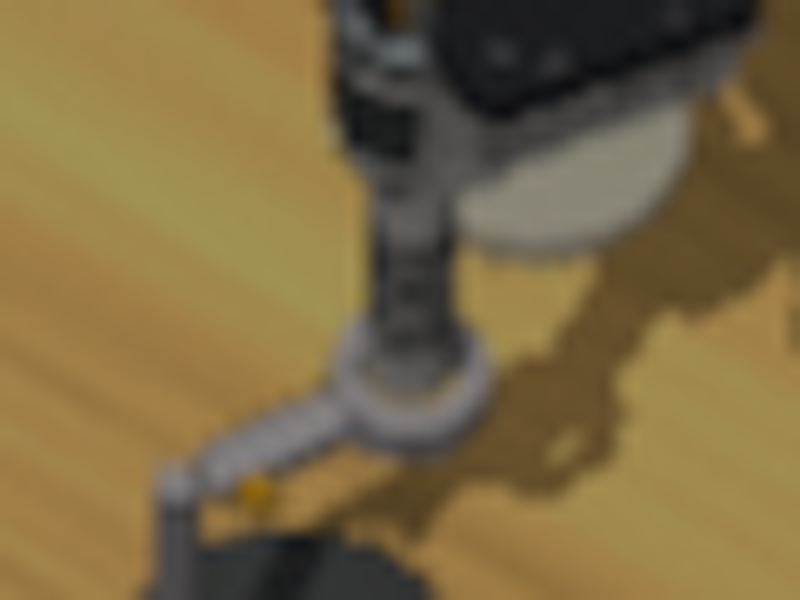

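Now the handle is centred on the ring, both at u≈412, and the force is only the torch's weight. I'll lower it gently.

```bash
python3 -m handwheel '[{"fingers":-1,"x":0,"y":0.001,"z":0,"spin":0},{"fingers":-1,"x":0,"y":0.002,"z":0,"spin":0},{"fingers":-1,"x":0,"y":0.003,"z":0,"spin":0},{"fingers":-1,"x":0,"y":0.004,"z":0,"spin":0},{"fingers":-1,"x":0,"y":0.005,"z":0,"spin":0},{"fingers":-1,"x":0,"y":0.006,"z":0,"spin":0},{"fingers":-1,"x":0,"y":0.007,"z":0,"spin":0},{"fingers":-1,"x":0,"y":0.008,"z":0,"spin":0},{"fingers":-1,"x":0,"y":0.009,"z":0,"spin":0},{"fingers":-1,"x":0,"y":0.01,"z":0,"spin":0}]'
python3 -c "
from h import *
delta([.5404,.0257,.173])
print(get_obs()['moment'])"
```

```text
time_s: 14.7
ee_pos: [0.5428, 0.0243, 0.2674]
eef_rot: [-1.571, -0.0, -2.094]
force: [0.9, -0.1, -2.5]
grip_width: 0.0382
tcp [0.5428 0.0243 0.2674] yaw -120.0 delta [ 0.      0.0944 -0.0028] spin None q [-0.02  0.26  1.48 -0.    1.41  2.07] F [ 0.86 -0.07 -2.52] w 0.0382 t 14.7
[0.05469204 0.04346601 0.01311012]
```

```bash
python3 -m handwheel '[{"fingers":-1,"x":0,"y":0.002,"z":0,"spin":0},{"fingers":-1,"x":0,"y":0.004,"z":0,"spin":0},{"fingers":-1,"x":0,"y":0.006,"z":0,"spin":0},{"fingers":-1,"x":0,"y":0.008,"z":0,"spin":0},{"fingers":-1,"x":0,"y":0.01,"z":0,"spin":0},{"fingers":-1,"x":0,"y":0.012,"z":0,"spin":0},{"fingers":-1,"x":0,"y":0.014,"z":0,"spin":0},{"fingers":-1,"x":0,"y":0.016,"z":0,"spin":0},{"fingers":-1,"x":0,"y":0.018,"z":0,"spin":0},{"fingers":-1,"x":0,"y":0.02,"z":0,"spin":0}]'
python3 -c "
from h import *
delta([.5404,.0257,.173])
p,d=grab('scene')
u,v=map(int,proj('scene',[.5404,.0257,.15]))
cv2.imwrite('pics/g11.png',cv2.resize(p[v-25:v+20,u-30:u+30],(800,600),interpolation=cv2.INTER_CUBIC)[...,::-1])"
```

```text
time_s: 15.7
ee_pos: [0.5428, 0.0243, 0.2473]
eef_rot: [-1.571, -0.0, -2.094]
force: [-0.9, -0.1, -0.7]
grip_width: 0.0378
tcp [0.5428 0.0243 0.2473] yaw -120.0 delta [ 0.      0.0743 -0.0028] spin None q [-0.02  0.27  1.51 -0.    1.37  2.07] F [-0.92 -0.15 -0.71] w 0.0378 t 15.7
```

View pics/g11.png

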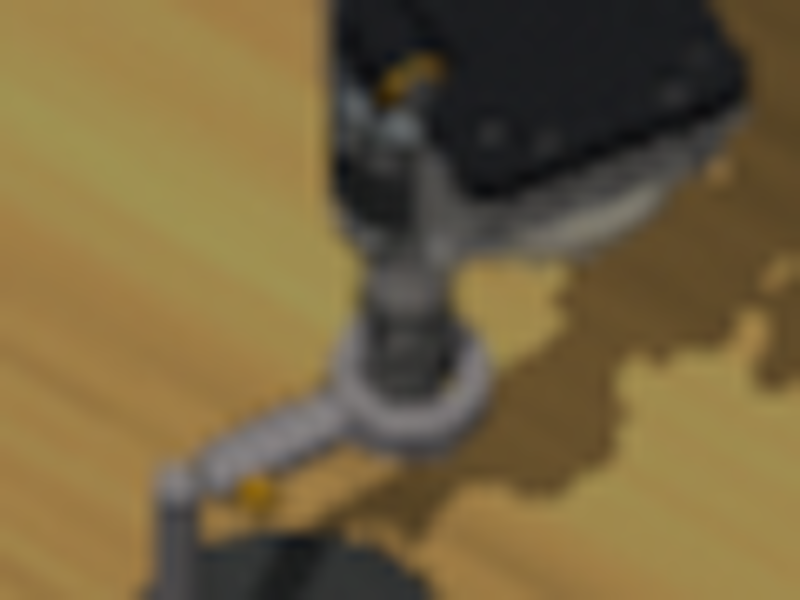

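The handle is inside the ring, at u≈405 with the ring centre at about 412 in the crop, and there is no load. I'll carry on down with a small re-centring.

```bash
python3 -m handwheel '[{"fingers":-1,"x":0,"y":0.005,"z":-0.001,"spin":0},{"fingers":-1,"x":0,"y":0.01,"z":-0.001,"spin":0},{"fingers":-1,"x":0,"y":0.015,"z":-0.001,"spin":0},{"fingers":-1,"x":0,"y":0.02,"z":-0.002,"spin":0},{"fingers":-1,"x":0,"y":0.025,"z":-0.002,"spin":0},{"fingers":-1,"x":0,"y":0.03,"z":-0.002,"spin":0},{"fingers":-1,"x":0,"y":0.035,"z":-0.002,"spin":0},{"fingers":-1,"x":0,"y":0.04,"z":-0.002,"spin":0},{"fingers":-1,"x":0,"y":0.045,"z":-0.002,"spin":0},{"fingers":-1,"x":0,"y":0.05,"z":-0.002,"spin":0}]'
python3 -c "
from h import *
delta([.5404,.0257,.173])"
```

```text
time_s: 16.75
ee_pos: [0.5411, 0.0253, 0.197]
eef_rot: [-1.571, 0.0, -2.094]
force: [0.6, 0.7, -1.3]
grip_width: 0.0378
tcp [0.5411 0.0253 0.197 ] yaw -120.0 delta [ 0.      0.024  -0.0008] spin None q [-0.02  0.31  1.58  0.    1.26  2.07] F [ 0.61  0.74 -1.26] w 0.0378 t 16.75
```

Lowering to the shoulder in 2 mm steps. With 4 N of grip the torch can slip in the pads, so contact is gentle.

```bash
python3 -m handwheel '[{"fingers":-1,"x":0,"y":0.003,"z":0,"spin":0},{"fingers":-1,"x":0,"y":0.006,"z":0,"spin":0},{"fingers":-1,"x":0,"y":0.009,"z":0,"spin":0},{"fingers":-1,"x":0,"y":0.012,"z":0,"spin":0},{"fingers":-1,"x":0,"y":0.014,"z":0,"spin":0},{"fingers":-1,"x":0,"y":0.016,"z":0,"spin":0},{"fingers":-1,"x":0,"y":0.018,"z":0,"spin":0},{"fingers":-1,"x":0,"y":0.02,"z":0,"spin":0},{"fingers":-1,"x":0,"y":0.021,"z":0,"spin":0},{"fingers":-1,"x":0,"y":0.022,"z":0,"spin":0}]' 3
python3 -c "
from h import *
delta([.5404,.0257,.173])"
```

```text
time_s: 17.75
ee_pos: [0.5411, 0.0253, 0.1754]
eef_rot: [-1.571, -0.0, -2.094]
force: [-2.2, 0.5, -1.1]
grip_width: 0.0379
tcp [0.5411 0.0253 0.1754] yaw -120.0 delta [ 0.      0.0024 -0.0008] spin None q [-0.02  0.33  1.6   0.    1.21  2.07] F [-2.19  0.49 -1.13] w 0.0379 t 17.75
```

```bash
python3 -m handwheel '[{"fingers":-1,"x":0,"y":0.001,"z":0,"spin":0},{"fingers":-1,"x":0,"y":0.002,"z":0,"spin":0},{"fingers":-1,"x":0,"y":0.002,"z":0,"spin":0},{"fingers":-1,"x":0,"y":0.003,"z":0,"spin":0},{"fingers":-1,"x":0,"y":0.003,"z":0,"spin":0},{"fingers":-1,"x":0,"y":0.004,"z":0,"spin":0},{"fingers":-1,"x":0,"y":0.004,"z":0,"spin":0},{"fingers":-1,"x":0,"y":0.004,"z":0,"spin":0},{"fingers":-1,"x":0,"y":0.004,"z":0,"spin":0},{"fingers":-1,"x":0,"y":0.004,"z":0,"spin":0}]'
python3 -c "
from h import *
delta([.5404,.0257,.173])"
```

```text
time_s: 18.75
ee_pos: [0.5411, 0.0253, 0.1714]
eef_rot: [-1.571, -0.0, -2.094]
force: [-1.5, 0.3, -2.0]
grip_width: 0.0379
tcp [0.5411 0.0253 0.1714] yaw -120.0 delta [ 0.     -0.0016 -0.0008] spin None q [-0.02  0.33  1.61 -0.    1.2   2.07] F [-1.53  0.34 -2.03] w 0.0379 t 18.75
```

```bash
python3 -m handwheel '[{"fingers":-1,"x":0,"y":0.001,"z":0,"spin":0},{"fingers":-1,"x":0,"y":0.001,"z":0,"spin":0},{"fingers":-1,"x":0,"y":0.002,"z":0,"spin":0},{"fingers":-1,"x":0,"y":0.002,"z":0,"spin":0},{"fingers":-1,"x":0,"y":0.003,"z":0,"spin":0},{"fingers":-1,"x":0,"y":0.003,"z":0,"spin":0},{"fingers":-1,"x":0,"y":0.003,"z":0,"spin":0},{"fingers":-1,"x":0,"y":0.003,"z":0,"spin":0},{"fingers":-1,"x":0,"y":0.003,"z":0,"spin":0},{"fingers":-1,"x":0,"y":0.003,"z":0,"spin":0}]'
python3 -c "
from h import *
delta([.5404,.0257,.173])"
```

```text
time_s: 19.75
ee_pos: [0.5412, 0.0253, 0.1685]
eef_rot: [-1.571, 0.0, -2.094]
force: [-0.3, 0.5, 3.5]
grip_width: 0.0377
tcp [0.5412 0.0253 0.1685] yaw -120.0 delta [ 0.0001 -0.0045 -0.0009] spin None q [-0.02  0.33  1.61  0.    1.2   2.07] F [-0.31  0.54  3.45] w 0.0377 t 19.75
```

The shoulder is seated: the vertical force went from −2 to +3.5 N. Now I'll open the fingers evenly, then raise the arm straight up.

```bash
python3 -m handwheel '[{"fingers":-0.18,"x":0,"y":0,"z":0,"spin":0},{"fingers":-0.16,"x":0,"y":0,"z":0,"spin":0},{"fingers":-0.12,"x":0,"y":0,"z":0,"spin":0},{"fingers":-0.05,"x":0,"y":0,"z":0,"spin":0},{"fingers":0.1,"x":0,"y":0,"z":0,"spin":0},{"fingers":0.3,"x":0,"y":0,"z":0,"spin":0},{"fingers":0.5,"x":0,"y":0,"z":0,"spin":0},{"fingers":0.7,"x":0,"y":0,"z":0,"spin":0},{"fingers":0.7,"x":0,"y":0,"z":0,"spin":0},{"fingers":0.7,"x":0,"y":0,"z":0,"spin":0}]'
python3 -m handwheel '[{"fingers":0.7,"x":0,"y":-0.01,"z":0,"spin":0},{"fingers":0.7,"x":0,"y":-0.03,"z":0,"spin":0},{"fingers":0.7,"x":0,"y":-0.05,"z":0,"spin":0},{"fingers":0.7,"x":0,"y":-0.075,"z":0,"spin":0},{"fingers":0.7,"x":0,"y":-0.1,"z":0,"spin":0},{"fingers":0.7,"x":0,"y":-0.13,"z":0,"spin":0},{"fingers":0.7,"x":0,"y":-0.15,"z":-0.03,"spin":0},{"fingers":0.7,"x":0,"y":-0.15,"z":-0.06,"spin":0},{"fingers":0.7,"x":0.01,"y":-0.15,"z":-0.09,"spin":0},{"fingers":0.7,"x":0.01,"y":-0.15,"z":-0.11,"spin":0}]'
python3 - <<'E'
from h import *
print(get_obs()["force"].round(2))
p,d=grab("scene");W=cloud("scene",d)
q,_=grab("top");u,v=map(int,proj('scene',[.5404,.0257,.15]));a,b=map(int,proj('top',[.5404,.0257,.15]))
cv2.imwrite('pics/g12.png',np.hstack([cv2.resize(p[v-30:v+30,u-40:u+40],(400,300),interpolation=cv2.INTER_CUBIC),cv2.resize(q[b-30:b+30,a-40:a+40],(400,300),interpolation=cv2.INTER_CUBIC)])[...,::-1])
D=np.hypot(W[...,0]-.5404,W[...,1]-.0257);m=(D<.035)&(W[...,2]>.155)&(W[...,2]<.25);Q=W[m];print(len(Q),Q.mean(0).round(4),np.percentile(Q[:,2],[5,50,90,97]).round(4))
L=Q[Q[:,2]>np.percentile(Q[:,2],97)-.008];A=np.c_[L[:,:2]-L[:,:2].mean(0),np.ones(len(L))];print("top centre",L.mean(0).round(4),"slope",np.linalg.lstsq(A,L[:,2],rcond=None)[0].round(3),len(L))
E
```

```text
time_s: 20.75
ee_pos: [0.5411, 0.0253, 0.1684]
eef_rot: [-1.571, -0.0, -2.094]
force: [0.4, 0.0, 0.4]
grip_width: 0.0793
time_s: 21.75
ee_pos: [0.4392, 0.0719, 0.3195]
eef_rot: [-1.57, 0.001, -2.094]
force: [-0.3, -0.6, -0.6]
grip_width: 0.0799
[-0.3  -0.57 -0.55]
160 [0.5506 0.0292 0.1855] [0.1606 0.1918 0.1974 0.1992]
top centre [0.5469 0.0264 0.1951] slope [0.037 0.059 0.195] 87
```

View pics/g12.png

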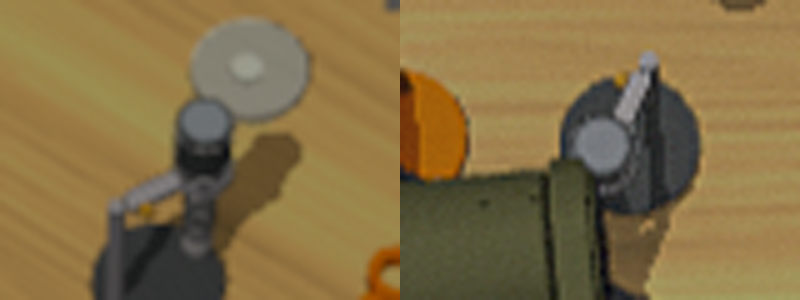

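The torch hangs upright in the narrow ring: the head is at (205,130) with the handle below the ring at (198,215). The lens top measures z≈0.195 m, which is ring top plus the 50 mm head. The arm is clear.

```bash
python3 -m handwheel '[{"fingers":0.7,"x":0,"y":0,"z":0,"spin":0},{"fingers":0.7,"x":0,"y":0,"z":0,"spin":0},{"fingers":0.7,"x":0,"y":0,"z":0,"spin":0},{"fingers":0.7,"x":0,"y":0,"z":0,"spin":0},{"fingers":0.7,"x":0,"y":0,"z":0,"spin":0},{"fingers":0.7,"x":0,"y":0,"z":0,"spin":0},{"fingers":0.7,"x":0,"y":0,"z":0,"spin":0},{"fingers":0.7,"x":0,"y":0,"z":0,"spin":0},{"fingers":0.7,"x":0,"y":0,"z":0,"spin":0},{"fingers":0.7,"x":0,"y":0,"z":0,"spin":0}]'; python3 -c "
from h import *
print(workorder.hand_in())"
```

```text
time_s: 22.85
ee_pos: [0.4408, 0.0716, 0.3185]
eef_rot: [-1.571, 0.0, -2.094]
force: [-0.5, -0.6, 0.8]
grip_width: 0.0797
the job is handed in; nothing more can be done
None
```

The torch is hanging, handle down, in the narrow grey ring, and I handed the job in at about 23 s of the 45 s allowed.

- **What I did:** I gripped the torch by its head and lifted it out of the rest. I then eased the grip so it swung plumb in the pads, and lowered the handle through the ring still held. The first try landed on the rim at about 5 N; I lifted it a few millimetres, moved it 4 mm, and it went in. I released it once the shoulder was seated, at about +3.5 N.
- **Last checks:** The lens face is at z ≈ 0.195 m, which is the ring top plus the 50 mm head. A rough depth fit put the head's slope at 0.04–0.06 rad, inside the 0.08 rad limit but noisy. Both views show it upright, and the arm is clear with no load beyond sensor noise.
- **Did not agree fully:** That same fit put the lens centre about 6 mm off in x from my ring estimate. I put most of that down to the camera seeing mainly the near side.
- **Not measured:** I did not measure whether the bystanders had moved; nothing in the pictures or forces suggested contact with them.

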